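# Line up the stone owls by height on the display board

## Robot

A 6-joint arm with a two-finger parallel gripper is mounted at the origin on the work surface. World frame = base frame: x ahead of the robot, y to its left, z up, the work surface at z = 0. Lengths are in mm, angles in rad, forces in N, time in s.
With the tool pointing down it reaches from about 400 to 925 mm from the base axis. Payload 12.5 kg.
Tool frame: the origin (TCP) lies midway between the tips of the shut fingers; the grasp point (between the pads) lies 19 mm behind it (env.pinch_z is the z of the grasp point in the tool frame, in mm); z points along the fingers, y is the line along which they close (so a half turn about z gives the same grasp; the last joint's range is limited). The gripper opens to 95 mm and grips with 3 to 60 N. Pads are 20 mm wide; open, the fingers measure 119 mm over their backs; the gripper's body (75 mm by 180 mm) begins 59 mm behind the grasp point.
Start: joints at [-1.292, 0.491, 1.559, -0, 1.092, -0.106], TCP at [234.632, -579.305, 214.661] pointing down, gripper open.
Joint ranges: [-3.1, 3.1], [-0.84, 2.19], [0.05, 2.79], [-1.13, 4.28], [0.06, 2.93], [-2.69, 2.69]. Speed limits (rad/s): [2.22, 2.22, 2.79, 3.14, 3.14, 3.14].

## Interface

Orientations are given as [roll, pitch, yaw] about the fixed x, y, z axes, in that order (R = Rz(yaw) Ry(pitch) Rx(roll)).
In Python, from cell import env, eyes gives the robot as it stands.
- The arm moves only by the shell command python3 -m inch 'ROWS'. ROWS is JSON, a list of rows, each a list of 3 entries, a list of its own where there are three numbers: the shift along the tool's x, y, z in units of 60 mm (1.0 is 60 mm), then the turn about the tool's z in units of 5 degrees (1.0 is 5 degrees), then the closure, from -1 (fully open) to 1 (shut). In form: [[[tx, ty, tz], turn, claw], ...]. A call has exactly 10 rows; each row shifts and turns the commanded pose from where the row before left it, along the tool's axes as they then stand; what a row does not reach is not made up. A row lasts 1/8 s, in which the tool goes at most 62.5 mm and 10.7 degrees, less where a joint would pass 70% of its speed; a pose out of reach is approached as far as the arm can. A call is refused whole if a number of a shift passes 1 or a number of a turn 1, either way. A call with a gripper value outside its range is refused whole. The fingers move at their own pace and stop on an object; the grip force is fixed at half the most. Time passes only in rows, so rows that do not move let the fingers close, or fill a call up. It gives the time, the measured TCP pose, the force, the opening and the grip force at its end, in the units of the state.
- env.state(): the state, without advancing time (a new reading comes with each control period).
- eyes.read_camera(name): name is "scene" or "top" or "wrist"; returns a dict with "pixels" (384x512x3 uint8, red, green, blue), "fx", "fy", "cx", "cy" (pixels), "distortion" ([k1, k2, p1, p2, k3] as OpenCV has them; the pictures are not rectified), "extrinsics" (4x4, takes a point from world to camera coordinates). Camera axes: x right, y down, z forward; pixel columns grow to the right and rows downward; lengths in mm; the calibration is good to about 2 mm. A picture is of the moment at which its call begins. There is no depth.
- env.job_done(): hands the job in; it is judged then, once.
Trained networks look in a picture, given as the dict that the camera call returned (one of the last four; its "shot" number tells which), for a name from the list of things; names that differ only in an ending like _2 or _b are one class to them, and where a whole thing is asked for, a point or a joint stands for the part that bears it (a point fixed in the world has none). Each returns a list of dicts, best first, with "score" (0 to 1); they miss things now and then, are a little off and sometimes report something else, mostly with a low value. They report only what shows in the picture. A call takes as long as a camera call. They do not tell look-alikes from the thing itself.
- eyes.boxes_of(name, picture): "centre" ([row, column] in pixels, amid what is visible of it).
- eyes.cut_out(name, picture): "mask" (384x512 bool, what is visible of it) and "centre" ([row, column] in pixels, amid what is visible of it).
- eyes.spot_point(name, picture): "centre" ([row, column] in pixels: a listed point, or the origin of a listed thing).
The state is a dict: "t": time; "joints": joint angles; "qvel": joint speeds; "tau": joint torques, N m; "eef_pos": TCP position; "tcp_rot": TCP orientation; "ft_force": force on the tool from outside, world axes, zero at the start; "moment": the same for the moment, N m; "opening": opening from 0.0 (shut) to 1.0 (fully open); "grip_force": force on a finger pad.
Only numpy, scipy, OpenCV 4.12 (cv2) and the standard library are available. Lean on these libraries where they do the work, as an engineer would, in place of code of your own. Each camera call takes 0.05 s, during which the arm holds its last target. There are 200 camera calls.

## Task

Stand the four stone owls on the display board's cork pads in order of height, one centred on each pad: the tallest on the pad next to the steel bookend, then each shorter one in turn, the shortest at the far end. They chip easily, so set them down gently and never let one topple; which way they face does not matter.

Things in the scene. Friction and masses are not known exactly. Their poses are not given: they have to be found in the camera images.
- owl_p: The tallest of four grey-green stone owl carvings, loose, standing upright: 118 mm tall to the ear tips, belly an upright round drum 62 mm across from 12 to 78 mm above its underside (the place to grip, any way round), a narrower head above. Origin: centre of its underside; z up, the face looks to its -x.
- owl_r: The second tallest of four grey-green stone owl carvings, loose, standing upright: 102 mm tall to the ear tips, belly an upright round drum 56 mm across from 10 to 67 mm above its underside (the place to grip, any way round), a narrower head above. Origin: centre of its underside; z up, the face looks to its -x.
- owl_s: The third tallest of four grey-green stone owl carvings, loose, standing upright: 86 mm tall to the ear tips, belly an upright round drum 49 mm across from 9 to 57 mm above its underside (the place to grip, any way round), a narrower head above. Origin: centre of its underside; z up, the face looks to its -x.
- owl_q: The shortest of four grey-green stone owl carvings, loose, standing upright: 70 mm tall to the ear tips, belly an upright round drum 42 mm across from 7 to 46 mm above its underside (the place to grip, any way round), a narrower head above. Origin: centre of its underside; z up, the face looks to its -x.
- pad_k: One of four like round cork pads, 76 mm across and 4 mm thick, in one straight row 100 mm apart on a fixed dark wooden display board (90 x 540 x 18 mm, lying on the table). Fixed. Origin: centre of its underside, on the board's top, 18 mm above the table, so the pad's top is 22 mm above the table. Which letter lies where in the row changes from start to start.
- pad_l: One of four like round cork pads, 76 mm across and 4 mm thick, in one straight row 100 mm apart on a fixed dark wooden display board (90 x 540 x 18 mm, lying on the table). Fixed. Origin: centre of its underside, on the board's top, 18 mm above the table, so the pad's top is 22 mm above the table. Which letter lies where in the row changes from start to start.
- pad_m: One of four like round cork pads, 76 mm across and 4 mm thick, in one straight row 100 mm apart on a fixed dark wooden display board (90 x 540 x 18 mm, lying on the table). Fixed. Origin: centre of its underside, on the board's top, 18 mm above the table, so the pad's top is 22 mm above the table. Which letter lies where in the row changes from start to start.
- pad_n: One of four like round cork pads, 76 mm across and 4 mm thick, in one straight row 100 mm apart on a fixed dark wooden display board (90 x 540 x 18 mm, lying on the table). Fixed. Origin: centre of its underside, on the board's top, 18 mm above the table, so the pad's top is 22 mm above the table. Which letter lies where in the row changes from start to start.
- bookend: Fixed upright steel bookend plate, 70 mm wide across the board, 4 mm thick, 85 mm tall, on a 40 mm foot, at one end of the board (either end, changing from start to start; the other end has a low wooden card holder, 40 mm tall), in line with the pads and 85 mm from the centre of the nearest pad. Origin: centre of its underside on the board's top; z up, its y along the row.
Mind the look-alikes: they are no part of the job. What is shaped like the owl_p but pink is not meant.

How it is judged (in metres and radians):
At the end, for the whole second after the job is handed in: Each owl upright (0.12 rad) and still on a cork pad, centred within 15 mm, underside at the pad's top (z 17 to 27 mm), in falling height from the bookend: tallest 85 mm from it, then 185, 285 and 385 mm (each within 40 mm) ((horizontal distance between owl_p and pad_k below 0.015 m or horizontal distance between owl_p and pad_l below 0.015 m or horizontal distance between owl_p and pad_m below 0.015 m or horizontal distance between owl_p and pad_n below 0.015 m) and horizontal distance between owl_p and bookend between 0.045 and 0.125 m and height (world z) of owl_p between 0.017 and 0.027 m and angle between each of owl_p, owl_r, owl_s, owl_q's own z axis and vertical below 0.12 rad and linear speed of each of owl_p, owl_r, owl_s, owl_q below 0.02 m/s and angular speed of each of owl_p, owl_r, owl_s, owl_q below 0.2 rad/s and (horizontal distance between owl_r and pad_k below 0.015 m or horizontal distance between owl_r and pad_l below 0.015 m or horizontal distance between owl_r and pad_m below 0.015 m or horizontal distance between owl_r and pad_n below 0.015 m) and horizontal distance between owl_r and bookend between 0.145 and 0.225 m and height (world z) of owl_r between 0.017 and 0.027 m and (horizontal distance between owl_s and pad_k below 0.015 m or horizontal distance between owl_s and pad_l below 0.015 m or horizontal distance between owl_s and pad_m below 0.015 m or horizontal distance between owl_s and pad_n below 0.015 m) and horizontal distance between owl_s and bookend between 0.245 and 0.325 m and height (world z) of owl_s between 0.017 and 0.027 m and (horizontal distance between owl_q and pad_k below 0.015 m or horizontal distance between owl_q and pad_l below 0.015 m or horizontal distance between owl_q and pad_m below 0.015 m or horizontal distance between owl_q and pad_n below 0.015 m) and horizontal distance between owl_q and bookend between 0.345 and 0.425 m and height (world z) of owl_q between 0.017 and 0.027 m); the robot touches nothing.
It fails at once if an owl is let go, not held by the fingers, more than 15 mm above a pad ((height (world z) of owl_p above 0.037 m and contact force between owl_p and the fingers below 0.3 N and (horizontal distance between owl_p and pad_k below 0.04 m or horizontal distance between owl_p and pad_l below 0.04 m or horizontal distance between owl_p and pad_m below 0.04 m or horizontal distance between owl_p and pad_n below 0.04 m)) or (height (world z) of owl_r above 0.037 m and contact force between owl_r and the fingers below 0.3 N and (horizontal distance between owl_r and pad_k below 0.04 m or horizontal distance between owl_r and pad_l below 0.04 m or horizontal distance between owl_r and pad_m below 0.04 m or horizontal distance between owl_r and pad_n below 0.04 m)) or (height (world z) of owl_s above 0.037 m and contact force between owl_s and the fingers below 0.3 N and (horizontal distance between owl_s and pad_k below 0.04 m or horizontal distance between owl_s and pad_l below 0.04 m or horizontal distance between owl_s and pad_m below 0.04 m or horizontal distance between owl_s and pad_n below 0.04 m)) or (height (world z) of owl_q above 0.037 m and contact force between owl_q and the fingers below 0.3 N and (horizontal distance between owl_q and pad_k below 0.04 m or horizontal distance between owl_q and pad_l below 0.04 m or horizontal distance between owl_q and pad_m below 0.04 m or horizontal distance between owl_q and pad_n below 0.04 m))).
It fails at once if an owl is toppled (tilted over 0.8 rad) (angle between any of owl_p, owl_r, owl_s, owl_q's own z axis and vertical above 0.8 rad).
It fails at once if an owl is banged onto a pad (more than 100 N between owl and pad) (contact force between any of owl_p, owl_r, owl_s, owl_q and pad_k above 100 N or contact force between any of owl_p, owl_r, owl_s, owl_q and pad_l above 100 N or contact force between any of owl_p, owl_r, owl_s, owl_q and pad_m above 100 N or contact force between any of owl_p, owl_r, owl_s, owl_q and pad_n above 100 N).
It also fails if it takes over 112 s, if anything falls off the work surface, if the arm or the gripper's body presses on something with over 40 N, if the wrist force passes 120 N, or if a joint passes its speed limit or range.

## Working session

There is one attempt and no reset: what is moved stays moved. The work goes in short steps, Python scripts to look and compute and a shell command to move; the robot and the scene stay as the last step left them, time stands still between calls to the robot, and variables do not carry over. Pictures are saved under pics/ and viewed, at most 14 in all, crops included, and the job is handed in when it is done.

```bash
mkdir -p pics; ls
python3 - <<'E'
from cell import env, eyes
import cv2
for n in("scene","top"):
    p=eyes.read_camera(n); cv2.imwrite(f"pics/{n}0.png",p["pixels"][:,:,::-1])
    print(n,p["fx"],p["fy"],p["cx"],p["cy"],p["distortion"],p["extrinsics"])
    for k in("owl_p","owl_r","owl_s","owl_q","pad_k","bookend"):
        print(k,[(([round(x) for x in d["centre"]]),round(d["score"],2)) for d in eyes.spot_point(k,p)])
print(env.state(),env.pinch_z)
E
```

```text
pics
scene 462.2290710866881 462.2290710866881 258.63776902489457 199.26715565900668 [-0.16305743  0.          0.          0.          0.        ] [[-5.54946040e-01  8.31821685e-01  1.03719611e-02  2.73111443e+02]
 [ 7.15370035e-01  4.83545329e-01 -5.04410178e-01 -3.92570572e+02]
 [-4.24594637e-01 -2.72500641e-01 -8.63401873e-01  1.41188523e+03]
 [ 0.00000000e+00  0.00000000e+00  0.00000000e+00  1.00000000e+00]]
owl_p [([204, 363], 0.96), ([286, 362], 0.86), ([121, 200], 0.81), ([160, 242], 0.76), ([327, 337], 0.72), ([243, 389], 0.69), ([189, 312], 0.62)]
owl_r [([204, 363], 0.96), ([286, 362], 0.86), ([121, 200], 0.81), ([160, 242], 0.76), ([327, 337], 0.72), ([243, 389], 0.69), ([189, 312], 0.62)]
owl_s [([204, 363], 0.96), ([286, 362], 0.86), ([121, 200], 0.81), ([160, 242], 0.76), ([327, 337], 0.72), ([243, 389], 0.69), ([189, 312], 0.62)]
owl_q [([204, 363], 0.96), ([286, 362], 0.86), ([121, 200], 0.81), ([160, 242], 0.76), ([327, 337], 0.72), ([243, 389], 0.69), ([189, 312], 0.62)]
pad_k [([251, 279], 0.78), ([235, 244], 0.69), ([200, 177], 0.67), ([214, 210], 0.6)]
bookend [(
[... 1120 characters left out ...]
ookend [([148, 370], 0.92)]
{'t': 0.7, 'joints': array([-1.29158425e+00,  4.90921182e-01,  1.55888920e+00, -1.36687975e-05,
        1.09169357e+00, -1.05609713e-01]), 'qvel': array([-0.00093811,  0.00069252,  0.00144911, -0.00099405,  0.00087287,
       -0.00042135]), 'tau': array([ 5.04907162e-03, -6.12319279e+01, -2.58399546e+01,  6.94418536e-02,
        4.44240135e-02, -4.10542896e-06]), 'eef_pos': array([ 234.64039434, -579.30957896,  214.65150249]), 'tcp_rot': array([3.14150573e+00, 2.14125592e-05, 3.84828085e-01]), 'ft_force': array([ 0.42146979, -0.74189396, -0.30268989]), 'moment': array([-0.00703208, -0.00592746, -0.00392859]), 'grip_force': 0.0, 'opening': 1.0027472205822647} -18.8
```

View pics/scene0.png

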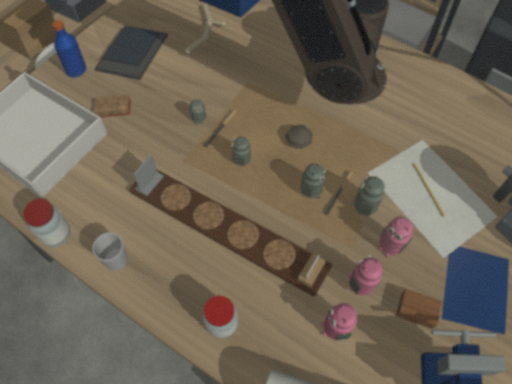

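View pics/top0.png

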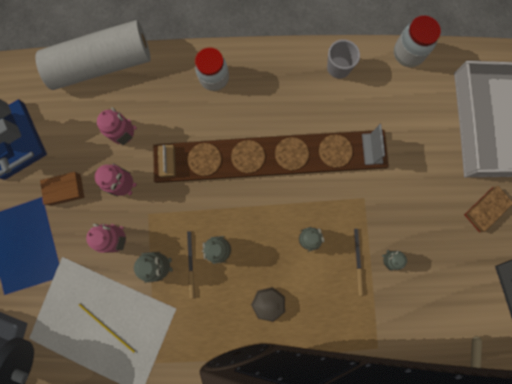

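```bash
cat > h.py <<'E'
from cell import env, eyes
import cv2, numpy as np
def ray(p,uv,z):
    K=np.array([[p["fx"],0,p["cx"]],[0,p["fy"],p["cy"]],[0,0,1.]])
    n=cv2.undistortPoints(np.array([[uv]],float),K,np.array(p["distortion"],float))[0,0]
    E=np.array(p["extrinsics"]); R,t=E[:3,:3],E[:3,3]
    c=-R.T@t; d=R.T@np.array([n[0],n[1],1]); return (c+d*(z-c[2])/d[2])[:2]
def proj(p,X):
    K=np.array([[p["fx"],0,p["cx"]],[0,p["fy"],p["cy"]],[0,0,1.]])
    E=np.array(p["extrinsics"])
    return cv2.projectPoints(np.array(X,float).reshape(-1,1,3),cv2.Rodrigues(E[:3,:3])[0],E[:3,3],K,np.array(p["distortion"],float))[0][:,0]
E
python3 - <<'E'
from h import *
np.set_printoptions(precision=1,suppress=True)
for n in("top","scene"):
    p=eyes.read_camera(n)
    for k,z in(("owl_p",0),("pad_k",18),("bookend",18)):
        cs=eyes.cut_out(k,p)
        for d in eyes.spot_point(k,p):
            r,c=d["centre"]
            m=min(cs,key=lambda m:np.hypot(m["centre"][0]-r,m["centre"][1]-c))
            px=p["pixels"][m["mask"]].mean(0); 
            print(n,k,np.array([r,c]),ray(p,(c,r),z),"mask",np.array(m["centre"]),m["mask"].sum(),px,round(d["score"],2))
E
```

```text
top owl_p [265.7 161.6] [395.  254.2] mask [268.8 152.7] 956 [69.2 69.9 60.2] 0.9
top owl_p [133.4 124.7] [707.4 349.3] mask [127.7 116.2] 935 [99.9 60.1 68.5] 0.84
top owl_p [250.2 219.6] [429.4 121.1] mask [268.8 152.7] 956 [69.2 69.9 60.2] 0.73
top owl_p [259.4 386.2] [ 402.9 -255.3] mask [259.  392.2] 364 [77.5 80.3 69.7] 0.71
top owl_p [237.3 116.4] [460.2 361.9] mask [238.1 105.4] 915 [102.8  62.3  71.3] 0.68
top owl_p [238.2 308.4] [453.9 -80. ] mask [237.1 309.2] 451 [78.9 81.  69.6] 0.63
top owl_p [181.9 121.5] [590. 353.] mask [179.7 112.5] 957 [103.8  61.6  70.9] 0.61
top pad_k [159.7 203.6] [635.  155.5] mask [161.8 203.9] 869 [108.   79.6  50. ] 0.93
top pad_k [154.2 292.5] [644.  -47.4] mask [152.2 292.1] 792 [110.1  81.5  51.2] 0.92
top pad_k [159.1 248.2] [634.4  53.5] mask [161.8 203.9] 869 [108.   79.6  50. ] 0.66
top pad_k [149.4 335. ] [ 653.7 -144.6] mask [148.4 334.2] 870 [108.5  80.1  50.6] 0.57
top bookend [146.5 372.3] [ 659.5 -230.8] mask [146.6 372.7] 665 [93.4 92.1 89.2] 0.68
scene owl_p [328.8 337.5] [711.1 357.6] mask [326.1 340.9] 938 [127.5  85.7  95.2
[... 270 characters left out ...]
owl_p [243.  388.7] [455.6 360.3] mask [234.7 392.9] 1001 [125.   87.5  93.8] 0.68
scene owl_p [191.3 313.7] [431.5 130.8] mask [181.2 312.7] 665 [84.3 88.2 77.4] 0.55
scene pad_k [215.5 206.4] [650.4 -49. ] mask [216.2 209.7] 640 [117.   94.4  70.2] 0.85
scene pad_k [199.1 177. ] [ 654.6 -138.6] mask [216.2 209.7] 640 [117.   94.4  70.2] 0.69
scene pad_k [254.8 279.6] [638.1 156.4] mask [252.7 279.8] 709 [116.8  94.1  69.9] 0.69
scene pad_k [239.  244.8] [650.   65.3] mask [236.6 242.4] 625 [117.9  95.2  70.6] 0.6
scene bookend [182.5 149.1] [ 656.5 -230. ] mask [175.8 145.4] 645 [109.8 111.9 106.9] 0.77
scene bookend [235.7 243.1] [645.  57.] mask [175.8 145.4] 645 [109.8 111.9 106.9] 0.23
```

The scene view shows the bookend at (col 148, row 178), the pads running to (280, 254), and the card holder at (312, 268). The four green owls stand at (370, 195), (313, 180), (241, 150) and (198, 110); the three pink ones are decoys. The top view agrees, with the bookend at the -y end. Next I refine the pads and owls by silhouette.

```bash
cat > fit.py <<'E'
from h import *
from scipy.optimize import minimize
P=dict(p=(118,31,12,78),r=(102,28,10,67),s=(86,24.5,9,57),q=(70,21,7,46))
def sil(p,o,x,y,z0=0):
    H,r,a,b=P[o]; a_=np.linspace(0,6.28,40); m=np.zeros((768*2,1024*2),np.uint8)
    for rr,lo,hi in((r,a,b),(r*.85,0,a),(r*.78,b,H-8)):
        X=[(x+rr*np.cos(t),y+rr*np.sin(t),z0+z) for z in(lo,hi) for t in a_]
        h=cv2.convexHull(((proj(p,X)+.5)*4).astype(np.int32)); cv2.fillConvexPoly(m,h,255)
    return cv2.resize(m,(512,384),interpolation=cv2.INTER_AREA)/255.
def fit(pics,o,x,y,z0=0,show=None):
    ms=[]
    for p in pics:
        H=P[o][0]; c=proj(p,[(x,y,z0+H/2)])[0]
        best=[m for m in eyes.cut_out("owl_"+o,p) if np.hypot(m["centre"][0]-c[1],m["centre"][1]-c[0])<15]
        if best: ms.append((p,best[0]["mask"].astype(float)))
    f=lambda v:np.mean([1-np.minimum(sil(p,o,*v,z0),m).sum()/np.maximum(sil(p,o,*v,z0),m).sum() for p,m in ms])
    s=minimize(f,(x,y),method="Nelder-Mead",options=dict(initial_simplex=[(x,y),(x+12,y),(x,y+12)],xatol=.3,fatol=1e-4))
    return s.x,1-s.fun,len(ms)
E
python3 - <<'E'
from fit import *
np.set_printoptions(precision=1,suppress=True)
T=eyes.read_camera("top");S=eyes.read_camera("scene")
for o,x,y in(("p",390,255),("r",430,126),("s",454,-80),("q",407,-260)):
    for n,pp in(("both",[T,S]),("top",[T]),("scene",[S])): print(o,n,*fit(pp,o,x,y))
g=np.array([(653,-143),(645,-48),(640,56),(636,155)])
for n,p in(("T",T),("S",S)):
  for c in eyes.cut_out("pad_k",p):
    q,_=cv2.findContours(c["mask"].astype(np.uint8),0,2); q=max(q,key=len)[:,0]
    w=np.array([ray(p,a,22) for a in q]); (cx,cy),(a,b),_=cv2.fitEllipse(w.astype(np.float32))
    print(n,cx,cy,a,b,c["score"])
E
```

```text
p both [396.3 262.6] 0.9304990048707809 2
p top [395.7 262.9] 0.934668203167577 1
p scene [398.5 262.2] 0.9468336136649411 1
r both [429.7 122.5] 0.9241173361387762 2
r top [429.1 122.8] 0.9330610506270439 1
r scene [432.  122.4] 0.9341688196087796 1
s both [453.2 -80.6] 0.9087318516145658 2
s top [451.9 -79. ] 0.9204368434644252 1
s scene [454.4 -80.9] 0.933495335894019 1
q both [ 403.2 -265.5] 0.8989251035885788 2
q top [ 402.5 -264.3] 0.9051079101322453 1
q scene [ 404.3 -265.1] 0.9250610443857757 1
T 645.9982299804688 -44.136383056640625 69.77125549316406 73.89056396484375 0.92
T 650.1458740234375 -144.65065002441406 72.78520202636719 75.66633605957031 0.87
T 635.9287109375 154.4079132080078 70.6851806640625 72.51966094970703 0.72
T 640.802734375 53.81856155395508 71.77165222167969 73.676025390625 0.58
S 638.8172607421875 155.08119201660156 73.95225524902344 76.84453582763672 0.96
S 649.4778442382812 -45.48764419555664 71.89506530761719 74.87386322021484 0.64
S 643.6797485351562 54.14236831665039 72.36932373046875 75.91140747070312 0.61
S 653.3892822265625 -143.62786865234375 70.66336822509766 71.78759765625 0.55
```

```bash
python3 -m inch '[[[0,0,-0.5],-1,-1],[[0,0,-0.5],-1,-1],[[0,0,0],-1,-1],[[0,0,0],-1,-1],[[0,0,0],-1,-1],[[0,0,0],-1,-1],[[0,0,0],-1,-1],[[0,0,0],-1,-1],[[0,0,0],-1,-1],[[0,0,0],-1,-1]]'; python3 -m inch '[[[0,0,0],-1,-1],[[0,0,0],-1,-1],[[0,0,0],-1,-1],[[0,0,0],-0.6,-1],[[0,0,0],0,-1],[[0,0,0],0,-1],[[0,0,0],0,-1],[[0,0,0],0,-1],[[0,0,0],0,-1],[[0,0,0],0,-1]]'
```

```text
t: 3.65
eef_pos: [234.6, -579.3, 274.7]
tcp_rot: [3.142, 0.0, 1.26]
ft_force: [0.4, -0.3, -0.3]
opening: 0.999
grip_force: 0.0
t: 4.9
eef_pos: [234.6, -579.3, 274.6]
tcp_rot: [3.142, 0.0, 1.572]
ft_force: [-0.2, -0.2, -0.6]
opening: 1.001
grip_force: 0.0
```

```bash
python3 -m inch '[[[0.655,0.352,0.26],0,-1],[[0.655,0.352,0.26],0,-1],[[0.655,0.352,0.26],0,-1],[[0.655,0.352,0.26],0,-1],[[0.655,0.352,0.26],0,-1],[[0.655,0.352,0.26],0,-1],[[0.655,0.352,0.26],0,-1],[[0.655,0.352,0.26],0,-1],[[0,0,0],0,-1],[[0,0,0],0,-1]]'
python3 - <<'E'
from h import *
p=eyes.read_camera("wrist"); cv2.imwrite("pics/w1.png",p["pixels"][:,:,::-1])
print(proj(p,[(403.5,-265,z) for z in(0,46,70)]))
E
```

```text
t: 6.15
eef_pos: [403.5, -265.2, 150.1]
tcp_rot: [3.141, 0.001, 1.572]
ft_force: [0.4, -0.5, 0.3]
opening: 1.001
grip_force: 0.0
[[255.09569786 171.55690437]
 [255.16917252 181.85303479]
 [255.21732563 188.60223775]]
```

View pics/w1.png

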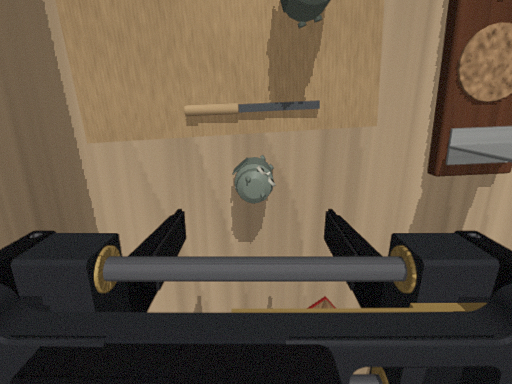

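The wrist view shows the small owl at (254, 181), between the fingers and matching the projection. I'll descend and grip.

```bash
python3 -m inch '[[[0,0,0.5],0,-1],[[0,0,0.5],0,-1],[[0,0,0.5],0,-1],[[0,0,0.5],0,-1],[[0,0,0.317],0,-1],[[0,0,0],0,-1],[[0,0,0],0,1],[[0,0,0],0,1],[[0,0,0],0,1],[[0,0,0],0,1]]'; python3 -m inch '[[[0,0,0],0,1],[[0,0,0],0,1],[[0,0,0],0,1],[[0,0,0],0,1],[[0,0,0],0,1],[[0,0,-0.2],0,1],[[0,0,-0.4],0,1],[[0,0,-0.4],0,1],[[0,0,-0.4],0,1],[[0,0,-0.4],0,1]]'
```

```text
t: 7.45
eef_pos: [403.5, -264.8, 11.2]
tcp_rot: [3.141, 0.0, 1.572]
ft_force: [-0.4, -0.3, 0.0]
opening: 0.639
grip_force: 0.0
t: 8.7
eef_pos: [403.2, -264.7, 120.3]
tcp_rot: [3.141, 0.0, 1.572]
ft_force: [0.6, 0.4, -1.9]
opening: 0.441
grip_force: 30.0
```

```bash
python3 -m inch '[[[0,0,-0.4],0,1],[[0,0,-0.4],0,1],[[0.25,0.14,-0.37],0,1],[[0.45,0.25,0],0,1],[[0.45,0.25,0],0,1],[[0.45,0.25,0],0,1],[[0.45,0.25,0],0,1],[[0.45,0.25,0],0,1],[[0.45,0.25,0],0,1],[[0.45,0.25,0],0,1]]'; python3 -m inch '[[[0.45,0.25,0],0,1],[[0.45,0.25,0],0,1],[[0.45,0.25,0],0,1],[[0.45,0.25,0],0,1],[[0.45,0.25,0],0,1],[[0.45,0.25,0],0,1],[[0.45,0.25,0],0,1],[[0.3,0.17,0],0,1],[[0.15,0.09,0],0,1],[[0,0,0],0,1]]'
```

```text
t: 9.95
eef_pos: [516.7, -59.6, 189.6]
tcp_rot: [3.141, 0.0, 1.572]
ft_force: [0.7, 0.3, -1.6]
opening: 0.433
grip_force: 30.0
t: 11.2
eef_pos: [636.9, 155.4, 188.9]
tcp_rot: [-3.141, 0.0, 1.572]
ft_force: [-0.1, -0.2, -1.8]
opening: 0.442
grip_force: 30.0
```

```bash
python3 -m inch '[[[0,0,0.4],0,1],[[0,0,0.4],0,1],[[0,0,0.4],0,1],[[0,0,0.4],0,1],[[0,0,0.4],0,1],[[0,0,0.3],0,1],[[0,0,0.15],0,1],[[0,0,0.06],0,1],[[0,0,0.03],0,1],[[0,0,0],0,1]]';python3 -m inch '[[[0,0,0.02],0,1],[[0,0,0.02],0,1],[[0,0,0.01],0,1],[[0,0,0],0,1],[[0,0,0],0,1],[[0,0,0],0,1],[[0,0,0],0,1],[[0,0,0],0,1],[[0,0,0],0,1],[[0,0,0],0,1]]'
```

```text
t: 12.45
eef_pos: [637.2, 155.5, 37.1]
tcp_rot: [3.141, -0.0, 1.572]
ft_force: [0.2, -0.2, -2.1]
opening: 0.438
grip_force: 30.0
t: 13.7
eef_pos: [637.0, 155.4, 33.6]
tcp_rot: [3.142, 0.0, 1.572]
ft_force: [-0.1, 0.2, -2.2]
opening: 0.438
grip_force: 30.0
```

```bash
python3 -m inch '[[[0,0,0.01],0,1],[[0,0,0.005],0,1],[[0,0,0],0,1],[[0,0,0],0,-1],[[0,0,0],0,-1],[[0,0,0],0,-1],[[0,0,0],0,-1],[[0,0,0],0,-1],[[0,0,0],0,-1],[[0,0,0],0,-1]]';python3 -m inch '[[[0,0,-0.3],0,-1],[[0,0,-0.4],0,-1],[[0,0,-0.5],0,-1],[[0,0,-0.5],0,-1],[[0,0,-0.5],0,-1],[[-0.785,-0.612,0],0,-1],[[-0.785,-0.612,0],0,-1],[[-0.785,-0.612,0],0,-1],[[-0.785,-0.612,0],0,-1],[[-0.785,-0.612,0],0,-1]]'
python3 - <<'E'
from fit import *
T=eyes.read_camera("top");S=eyes.read_camera("scene")
for pp in([T],[S]): print(fit(pp,"q",637.3,154.8,22),fit(pp,"s",453.3,-80.3))
cv2.imwrite("pics/s2.png",S["pixels"][:,:,::-1]);print(env.state()["eef_pos"])
E
```

```text
t: 14.95
eef_pos: [637.0, 155.4, 32.7]
tcp_rot: [3.142, 0.0, 1.572]
ft_force: [0.2, 0.4, 0.4]
opening: 0.994
grip_force: 0.0
t: 16.2
eef_pos: [452.5, -81.5, 166.0]
tcp_rot: [3.14, 0.001, 1.572]
ft_force: [0.4, -0.3, 0.1]
opening: 1.0
grip_force: 0.0
(array([637.87199206, 153.28885476]), np.float64(0.9248184407976568), 1) (array([453.3, -80.3]), np.float64(nan), 0)
(array([640.54591064, 153.65412598]), np.float64(0.8546696492085122), 1) (array([453.13660126, -83.4799469 ]), np.float64(0.9132991750451147), 1)
[454.32507636 -79.8736182  165.40305596]
  return _methods._mean(a, axis=axis, dtype=dtype,
  ret = ret.dtype.type(ret / rcount)
```

View pics/s2.png

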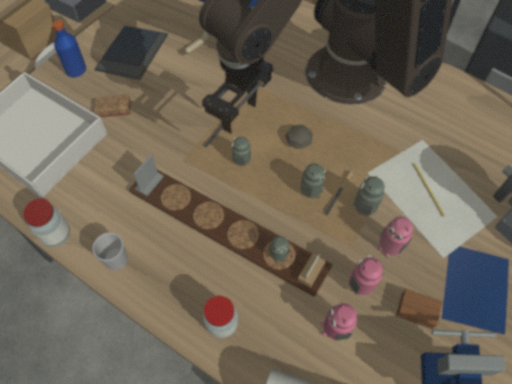

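The small owl stands upright on the far pad at (279, 250), within about 3 mm of centre by the fit. Next is owl_s.

```bash
python3 -m inch '[[[0,0,0.5],0,-1],[[0,0,0.5],0,-1],[[0,0,0.5],0,-1],[[0,0,0.5],0,-1],[[0,0,0.3],0,-1],[[0,0,0.14],0,-1],[[0,0,0],0,1],[[0,0,0],0,1],[[0,0,0],0,1],[[0,0,0],0,1]]'; python3 -m inch '[[[0,0,0],0,1],[[0,0,0],0,1],[[0,0,0],0,1],[[0,0,0],0,1],[[0,0,-0.2],0,1],[[0,0,-0.4],0,1],[[0,0,-0.5],0,1],[[0,0,-0.5],0,1],[[0,0,-0.5],0,1],[[0,0,-0.4],0,1]]'
```

```text
t: 17.75
eef_pos: [453.8, -80.3, 18.7]
tcp_rot: [3.141, 0.0, 1.572]
ft_force: [1.1, 0.1, -0.2]
opening: 0.637
grip_force: 0.0
t: 19.0
eef_pos: [453.4, -80.1, 170.0]
tcp_rot: [3.141, 0.0, 1.572]
ft_force: [0.5, -0.1, -3.8]
opening: 0.511
grip_force: 30.0
```

```bash
python3 -m inch '[[[0.15,0.2,0],0,1],[[0.25,0.36,0],0,1],[[0.25,0.36,0],0,1],[[0.25,0.36,0],0,1],[[0.25,0.36,0],0,1],[[0.25,0.36,0],0,1],[[0.25,0.36,0],0,1],[[0.25,0.36,0],0,1],[[0.24,0.3,0],0,1],[[0.1,0.125,0],0,1]]'; python3 -m inch '[[[0,0,0.4],0,1],[[0,0,0.4],0,1],[[0,0,0.4],0,1],[[0,0,0.4],0,1],[[0,0,0.25],0,1],[[0,0,0.1],0,1],[[0,0,0.06],0,1],[[0,0,0.03],0,1],[[0,0,0.03],0,1],[[0,0,0],0,1]]'
```

```text
t: 20.25
eef_pos: [642.6, 55.7, 166.6]
tcp_rot: [-3.14, -0.0, 1.573]
ft_force: [-0.7, -0.7, -4.1]
opening: 0.512
grip_force: 30.0
t: 21.5
eef_pos: [642.2, 54.3, 44.3]
tcp_rot: [3.141, 0.0, 1.572]
ft_force: [0.7, 0.8, -4.2]
opening: 0.51
grip_force: 30.0
```

```bash
python3 -m inch '[[[0,0,0.02],0,1],[[0,0,0.02],0,1],[[0,0,0.01],0,1],[[0,0,0.01],0,1],[[0,0,0],0,1],[[0,0,0],0,-1],[[0,0,0],0,-1],[[0,0,0],0,-1],[[0,0,0],0,-1],[[0,0,0],0,-1]]';python3 -m inch '[[[0,0,0],0,-1],[[0,0,0],0,-1],[[0,0,-0.3],0,-1],[[0,0,-0.45],0,-1],[[0,0,-0.5],0,-1],[[0,0,-0.5],0,-1],[[0,0,-0.4],0,-1],[[0.14,-0.43,0],0,-1],[[0.2,-0.62,0],0,-1],[[0.2,-0.62,0],0,-1]]'; python3 -m inch '[[[0.2,-0.62,0],0,-1],[[0.2,-0.62,0],0,-1],[[0.2,-0.62,0],0,-1],[[0,0,0],0,-1],[[0,0,0.3],0,-1],[[0,0,0],0,-1],[[0,0,0],0,-1],[[0,0,0],0,-1],[[0,0,0],0,-1],[[0,0,0],0,-1]]'
python3 - <<'E'
from fit import *
S=eyes.read_camera("scene");T=eyes.read_camera("top")
print(fit([S],"s",642,54,22),fit([T],"s",642,54,22));print(env.state()["eef_pos"])
p=eyes.read_camera("wrist"); cv2.imwrite("pics/w2.png",p["pixels"][:,:,::-1])
print(proj(p,[(430.5,122.6,z) for z in(0,67,102)]))
E
```

```text
t: 22.75
eef_pos: [642.2, 54.3, 40.5]
tcp_rot: [3.142, 0.0, 1.572]
ft_force: [0.3, 0.5, -0.5]
opening: 0.967
grip_force: 0.0
t: 24.0
eef_pos: [540.9, 86.9, 170.7]
tcp_rot: [3.14, 0.0, 1.571]
ft_force: [0.3, 1.1, 0.2]
opening: 1.0
grip_force: 0.0
t: 25.25
eef_pos: [430.4, 122.5, 151.6]
tcp_rot: [3.141, 0.0, 1.572]
ft_force: [-0.5, -0.1, -0.0]
opening: 0.996
grip_force: 0.0
(array([643.75087844,  52.30743615]), np.float64(0.9369787612587567), 1) (array([642.40761661,  53.43493968]), np.float64(0.9448640483383687), 1)
[430.31097115 122.56122082 151.5121598 ]
[[255.31232959 171.54763471]
 [255.44965717 187.56185695]
 [255.55153172 199.44667844]]
```

View pics/w2.png

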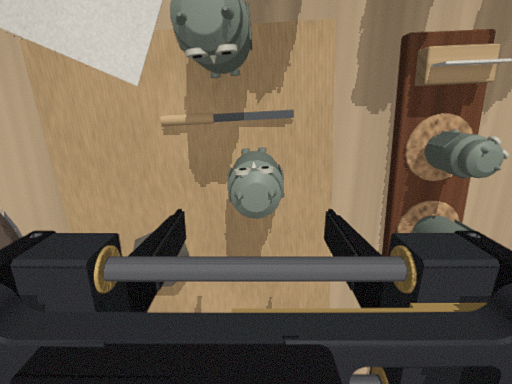

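The wrist view shows owl_r centred at (256, 185), and the placed owls upright on the right. I'll descend.

```bash
python3 -m inch '[[[0,0,0.45],0,-1],[[0,0,0.5],0,-1],[[0,0,0.5],0,-1],[[0,0,0.3],0,-1],[[0,0,0.2],0,-1],[[0,0,0.06],0,-1],[[0,0,0],0,1],[[0,0,0],0,1],[[0,0,0],0,1],[[0,0,0],0,1]]'; python3 -m inch '[[[0,0,0],0,1],[[0,0,0],0,1],[[0,0,0],0,1],[[0,0,0],0,1],[[0,0,-0.2],0,1],[[0,0,-0.4],0,1],[[0,0,-0.5],0,1],[[0,0,-0.5],0,1],[[0,0,-0.5],0,1],[[0,0,-0.4],0,1]]'
```

```text
t: 26.75
eef_pos: [430.4, 122.6, 31.1]
tcp_rot: [3.141, 0.0, 1.572]
ft_force: [0.5, 0.2, 0.4]
opening: 0.636
grip_force: 0.0
t: 28.0
eef_pos: [429.6, 122.5, 182.3]
tcp_rot: [-3.141, 0.0, 1.572]
ft_force: [-0.5, -0.5, -5.3]
opening: 0.579
grip_force: 30.0
```

```bash
python3 -m inch '[[[-0.15,0.2,0],0,1],[[-0.3,0.39,0],0,1],[[-0.3,0.39,0],0,1],[[-0.3,0.39,0],0,1],[[-0.3,0.39,0],0,1],[[-0.3,0.39,0],0,1],[[-0.3,0.39,0],0,1],[[-0.3,0.39,0],0,1],[[-0.3,0.39,0],0,1],[[-0.18,0.22,0],0,1]]'; python3 -m inch '[[[-0.06,0.08,0.1],0,1],[[0,0,0.4],0,1],[[0,0,0.4],0,1],[[0,0,0.4],0,1],[[0,0,0.4],0,1],[[0,0,0.2],0,1],[[0,0,0.1],0,1],[[0,0,0.05],0,1],[[0,0,0.02],0,1],[[0,0,0],0,1]]'
```

```text
t: 29.25
eef_pos: [643.3, -42.5, 179.0]
tcp_rot: [-3.139, -0.0, 1.571]
ft_force: [0.0, 0.6, -4.5]
opening: 0.586
grip_force: 30.0
t: 30.5
eef_pos: [647.8, -44.7, 57.1]
tcp_rot: [3.141, 0.0, 1.572]
ft_force: [-0.6, 0.4, -4.6]
opening: 0.585
grip_force: 30.0
```

```bash
python3 -m inch '[[[0,0,0.02],0,1],[[0,0,0.02],0,1],[[0,0,0.02],0,1],[[0,0,0.012],0,1],[[0,0,0],0,1],[[0,0,0],0,-1],[[0,0,0],0,-1],[[0,0,0],0,-1],[[0,0,0],0,-1],[[0,0,0],0,-1]]';python3 -m inch '[[[0,0,0],0,-1],[[0,0,0],0,-1],[[0,0,-0.3],0,-1],[[0,0,-0.45],0,-1],[[0,0,-0.5],0,-1],[[0,0,-0.5],0,-1],[[0,0,-0.4],0,-1],[[0.32,-0.255,0],0,-1],[[0.6,-0.49,0],0,-1],[[0.6,-0.49,0],0,-1]]'; python3 -m inch '[[[0.6,-0.49,0],0,-1],[[0.6,-0.49,0],0,-1],[[0.6,-0.49,0],0,-1],[[0.6,-0.49,0],0,-1],[[0.6,-0.49,0],0,-1],[[0.6,-0.49,0],0,-1],[[0,0,0],0,-1],[[0,0,0],0,-1],[[0,0,0],0,-1],[[0,0,0],0,-1]]'
python3 - <<'E'
from fit import *
S=eyes.read_camera("scene");T=eyes.read_camera("top")
print(fit([S],"r",647,-44.7,22),fit([T],"r",647,-44.7,22));print(env.state()["eef_pos"])
p=eyes.read_camera("wrist"); cv2.imwrite("pics/w3.png",p["pixels"][:,:,::-1])
print(proj(p,[(397,262.5,z) for z in(0,78,118)]))
E
```

```text
t: 31.75
eef_pos: [647.7, -44.7, 52.3]
tcp_rot: [-3.142, 0.0, 1.572]
ft_force: [-0.2, -0.9, -1.1]
opening: 0.992
grip_force: 0.0
t: 33.0
eef_pos: [572.7, 47.2, 182.6]
tcp_rot: [3.14, 0.0, 1.571]
ft_force: [0.5, 0.6, 0.3]
opening: 1.0
grip_force: 0.0
t: 34.25
eef_pos: [397.4, 261.7, 181.4]
tcp_rot: [3.142, 0.0, 1.57]
ft_force: [0.3, -0.2, -0.9]
opening: 1.001
grip_force: 0.0
(array([649.89473112, -44.28539781]), np.float64(0.9216117472423668), 1) (array([647.18343735, -44.45049591]), np.float64(0.9230094901987399), 1)
[397.1044376  262.04955607 181.29036433]
[[255.07529365 165.96308605]
 [255.15168119 181.96465937]
 [255.20887652 193.95182357]]
```

View pics/w3.png

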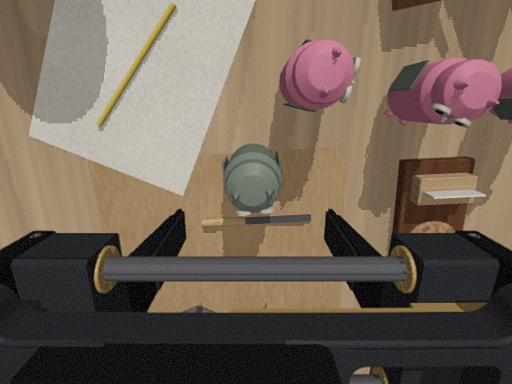

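owl_p sits between the fingers at (253, 180), and the pink ones are clear. I'll descend.

```bash
python3 -m inch '[[[0,0,0.45],0,-1],[[0,0,0.5],0,-1],[[0,0,0.5],0,-1],[[0,0,0.45],0,-1],[[0,0,0.25],0,-1],[[0,0,0.088],0,-1],[[0,0,0],0,1],[[0,0,0],0,1],[[0,0,0],0,1],[[0,0,0],0,1]]'; python3 -m inch '[[[0,0,0],0,1],[[0,0,0],0,1],[[0,0,0],0,1],[[0,0,0],0,1],[[0,0,-0.2],0,1],[[0,0,-0.4],0,1],[[0,0,-0.5],0,1],[[0,0,-0.5],0,1],[[0,0,-0.5],0,1],[[0,0,-0.4],0,1]]'
```

```text
t: 35.75
eef_pos: [395.7, 262.0, 47.4]
tcp_rot: [-3.139, 0.001, 1.571]
ft_force: [-3.3, 1.0, 7.0]
opening: 0.647
grip_force: 30.0
t: 37.0
eef_pos: [396.7, 262.2, 198.8]
tcp_rot: [3.141, -0.0, 1.572]
ft_force: [-0.1, 0.1, -6.7]
opening: 0.645
grip_force: 30.0
```

```bash
python3 -m inch '[[[-0.2,0.12,0],0,1],[[-0.45,0.282,0],0,1],[[-0.45,0.282,0],0,1],[[-0.45,0.282,0],0,1],[[-0.45,0.282,0],0,1],[[-0.45,0.282,0],0,1],[[-0.45,0.282,0],0,1],[[-0.45,0.282,0],0,1],[[-0.45,0.282,0],0,1],[[-0.45,0.282,0],0,1]]'; python3 -m inch '[[[-0.45,0.282,0],0,1],[[-0.45,0.282,0],0,1],[[-0.45,0.282,0],0,1],[[-0.45,0.282,0],0,1],[[-0.45,0.282,0],0,1],[[-0.2,0.125,0],0,1],[[-0.073,0.05,0],0,1],[[0,0,0],0,1],[[0,0,0],0,1],[[0,0,0],0,1]]'; python3 -m inch '[[[0,0,0.2],0,1],[[0,0,0.4],0,1],[[0,0,0.4],0,1],[[0,0,0.4],0,1],[[0,0,0.3],0,1],[[0,0,0.2],0,1],[[0,0,0.1],0,1],[[0,0,0.05],0,1],[[0,0,0.02],0,1],[[0,0,0],0,1]]'
```

```text
t: 38.25
eef_pos: [556.5, 5.6, 195.7]
tcp_rot: [-3.14, 0.0, 1.571]
ft_force: [-1.0, 1.5, -6.3]
opening: 0.645
grip_force: 30.0
t: 39.5
eef_pos: [651.7, -143.2, 197.3]
tcp_rot: [3.141, 0.0, 1.572]
ft_force: [-1.8, 0.5, -7.0]
opening: 0.643
grip_force: 30.0
t: 40.75
eef_pos: [652.0, -143.9, 73.3]
tcp_rot: [3.141, 0.0, 1.572]
ft_force: [0.5, 0.4, -6.6]
opening: 0.648
grip_force: 30.0
```

Lower 4.4 mm, release, retreat and check.

```bash
python3 -m inch '[[[0,0,0.02],0,1],[[0,0,0.02],0,1],[[0,0,0.02],0,1],[[0,0,0.013],0,1],[[0,0,0],0,1],[[0,0,0],0,-1],[[0,0,0],0,-1],[[0,0,0],0,-1],[[0,0,0],0,-1],[[0,0,0],0,-1]]';python3 -m inch '[[[0,0,0],0,-1],[[0,0,0],0,-1],[[0,0,-0.3],0,-1],[[0,0,-0.45],0,-1],[[0,0,-0.5],0,-1],[[0,0,-0.5],0,-1],[[0,0,-0.4],0,-1],[[0,-0.3,-0.2],0,-1],[[0,-0.5,0],0,-1],[[0,-0.5,0],0,-1]]'; python3 -m inch '[[[0,-0.5,0],0,-1],[[0,-0.5,0],0,-1],[[0,-0.3,0],0,-1],[[0,0,0],0,-1],[[0,0,0],0,-1],[[0,0,0],0,-1],[[0,0,0],0,-1],[[0,0,0],0,-1],[[0,0,0],0,-1],[[0,0,0],0,-1]]'
python3 - <<'E'
from fit import *
S=eyes.read_camera("scene");T=eyes.read_camera("top")
for o,x,y in(("p",651.5,-144.3),("r",647.2,-44.7),("s",642.2,54.2),("q",637.3,154.8)):
  for p in(S,T):
    try: print(o,fit([p],o,x,y,22))
    except Exception as e: print(o,e)
cv2.imwrite("pics/s3.png",S["pixels"][:,:,::-1])
E
```

```text
t: 42.0
eef_pos: [651.8, -143.9, 68.5]
tcp_rot: [3.142, 0.0, 1.572]
ft_force: [0.5, 0.3, -0.6]
opening: 0.997
grip_force: 0.0
t: 43.25
eef_pos: [571.6, -143.6, 209.7]
tcp_rot: [-3.141, -0.0, 1.572]
ft_force: [0.1, -0.5, -0.2]
opening: 1.004
grip_force: 0.0
t: 44.5
eef_pos: [495.8, -144.0, 209.5]
tcp_rot: [-3.142, 0.0, 1.572]
ft_force: [0.4, -0.0, 0.1]
opening: 0.997
grip_force: 0.0
p (array([ 653.18748283, -142.17257481]), np.float64(0.9244662717772857), 1)
p (array([ 651.39638162, -142.13054817]), np.float64(0.8868431304205197), 1)
r (array([650.57406306, -44.76939146]), np.float64(0.9052426878301315), 1)
r (array([647.06124092, -44.20728214]), np.float64(0.9378427583741943), 1)
s (array([644.86285652,  51.55641086]), np.float64(0.9246873225390934), 1)
s (array([641.78367467,  52.23801203]), np.float64(0.935277798057969), 1)
q (array([638.65976982, 153.24723129]), np.float64(0.9243000776360308), 1)
q (array([636.92543617, 153.77428035]), np.float64(0.9201122252818622), 1)
```

View pics/s3.png

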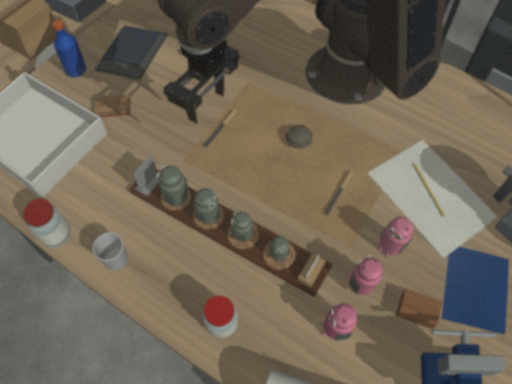

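All four stand upright on their pads, tallest by the bookend at (173, 187) and descending to (279, 252), each within a few mm of centre; the robot is clear.

```bash
python3 -c "
from cell import env
print(env.job_done())"
```

```text
the job is handed in; nothing more can be done
None
```

The job is handed in: the four green owls stand upright on the cork pads in falling height from the bookend, each within about 4 mm of its pad's centre by the camera fit. The arm stopped clear of everything at 44.5 s; no verdict was returned.

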